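Set the yarn winder's speed dial and start it

ROBOT

A 7-joint arm with a two-finger parallel gripper is mounted at the origin on the work surface. World frame = base frame: x ahead of the robot, y to its left, z up, the work surface at z = 0. Lengths are in m, angles in rad, forces in N, time in s.
With the tool pointing down it reaches from about 0.425 to 0.875 m from the base axis. Payload 4.7 kg.
Tool frame: the origin (TCP) lies on the centre line of the jaws, within the pads' length; the fingertips stand 11 mm ahead of it and the grasp point (between the pads) lies 8 mm behind it; z points along the fingers, y is the line along which they close (so a half turn about z gives the same grasp; the last joint's range is limited). The gripper opens to 85 mm and grips with 20 to 120 N. Pads are 22 mm wide; open, the fingers measure 114 mm over their backs; the gripper's body (76 mm by 85 mm) begins 54 mm behind the grasp point. The pads swing forward as they close: fully open they stand 13 mm farther back than shut.
Start: joints at [-1.286, 0.321, -0.07, 1.45, 0.023, 1.371, -0.057], TCP at [0.174, 0.626, 0.242] pointing down, gripper open.
Joint ranges: [-2.86, 2.86], [-0.3, 2.09], [-1.38, 1.24], [0.06, 2.45], [-1.56, 4.7], [0.09, 2.05], [-2.69, 2.69]. Speed limits (rad/s): [2.57, 2.57, 3.14, 3.14, 3.14, 3.14, 3.14].

INTERFACE

Orientations are given as a 3x3 rotation matrix whose columns are the frame's x, y, z axes.
In Python, from workcell import ctrl, grab_frame, camera_info, sign_off, cut_out, mark_of gives the robot as it stands. The module is installed in compiled form; this text tells all that it offers.
- The arm moves only by the tool carry_out, never from a script. Its argument "increments" is a list of rows, each an object of numbers: "tx", "ty", "tz": the shift along the tool's x, y, z normalised to -1 to 1, where 1 is 0.12 m; "wx", "wy", "wz": the turn, a rotation vector about the tool's x, y, z normalised to -1 to 1, where 1 is pi rad. In form: [{"tx": .., "ty": .., "tz": .., "wx": .., "wy": .., "wz": ..}, ...]. A call has 1 to 8 rows; each row is the pose to reach, as a shift and turn from the pose commanded when the call began, along the tool's axes at that moment, turning the shorter way round; what a row does not reach only later rows make up. A row lasts 1/12 s, in which the tool goes at most 41.7 mm and 7.16 degrees, less where a joint would pass 70% of its speed; a pose out of reach is approached as far as the arm can. A call with a number of a shift or a turn outside -1 to 1 is refused whole. A call with a gripper value outside its range is refused whole. "hand" is the opening, from 0 (shut) to 1 (fully open), set as the call begins (left out, the last holds). The fingers move at their own pace and stop on an object; "squeeze" is the grip in N (left out, the last holds). Time passes only in rows, so rows that repeat a pose let the fingers close. It gives the time, the measured TCP pose, the force, the opening and the grip force at its end, in the units of the state.
- ctrl.observe(): the state, without advancing time (a new reading comes with each control period).
- grab_frame(name): name is "scene" or "top"; returns the picture (384x512x3 uint8, blue, green, red); there is no depth.
- camera_info(name): a dict with "vertical_fov" (degrees; the focal length in pixels is half the picture's height over the tangent of half this angle, whatever the lens; pixels are square), "cx", "cy" (the principal point, pixels), "world_from_camera" (4x4, takes a point from camera to world coordinates). Camera axes: x right, y up, looking along -z (the intrinsics and any distortion apply to the point x, -y, -z); pixel columns grow to the right and rows downward; lengths in m; the calibration is good to about 2 mm. A picture is of the moment at which its call begins. camera_info takes no time and is no camera call.
- sign_off(): hands the job in; it is judged then, once.
Trained networks look in the newest picture that a camera, given by its name, has taken for a name from the list of things; names that differ only in an ending like _2 or _b are one class to them, and where a whole thing is asked for, a point or a joint stands for the part that bears it (a point fixed in the world has none). Each returns a list of dicts, best first, with "score" (0 to 1); they miss things now and then, are a little off and sometimes report something else, mostly with a low value. They report only what shows in the picture. A call takes as long as a camera call.
- cut_out(camera, target): "region" (384x512 bool, what is visible of it) and "position" ([row, column] as shares, 0 to 1, of the picture: columns of its width, rows of its height, amid what is visible of it).
- mark_of(camera, target): "position" ([row, column] as shares, 0 to 1, of the picture: columns of its width, rows of its height: a listed point, or the origin of a listed thing).
The state is a dict: "time_s": time; "joint_pos": joint angles; "qvel": joint speeds; "tau": joint torques, N m; "tool_pos": TCP position; "ee_rot": TCP orientation; "wrist_force": force on the tool from outside, world axes, zero at the start; "ft_torque": the same for the moment, N m; "finger_gap": finger opening in m; "gripper_force": force on a finger pad.
Only numpy, scipy, OpenCV 4.12 (cv2) and the standard library are available. Lean on these libraries where they do the work, as an engineer would, in place of code of your own. Each camera call takes 0.05 s, during which the arm holds its last target. There are 200 camera calls.

TASK

Turn the yarn winder's large speed knob until its white pointer line points at the brass marker tab on the rim of the scale, let go of it, and then press the start button (the round one in the upper right corner of the panel) fully in and release it. Leave the small tension knob and the brass marker as they are, leave the knob on the mark, and do not shift the things standing around.

Things in the scene. Friction and masses are not known exactly. Their poses are not given: they have to be found in the camera images.
- winder: Electric yarn winder, fixed: white housing 270 x 280 x 130 mm high. Origin: centre of its underside; x to its back, y to its left seen from the robot. In front a flat grey panel sloped 30 degrees from level, facing the robot and up, 30 mm high at its front edge, 128 mm at its top. Behind it a level deck, 100 mm deep, with a steel spindle (tip 202 mm high) on the left.
- dial_center (a point): Centre of the round aluminium scale plate (112 mm across, 3 mm thick) on the left half of the panel, on its top face, on the axis of the speed knob. z: out of the panel along the knob's axis; x: straight up the slope; y: to the winder's left. 13 black tick marks, 22.5 degrees apart, from lower left over the top to lower right.
- speed_knob (a joint): Large black speed knob: rad, 0 to 4.71, growing clockwise seen facing the panel; at 0 it points to lower left (-0.707, 0.707 in dial_center's x, y), at 2.356 straight up the slope. Skirt 68 mm across, 8 mm thick; on it a grip bar 46 mm long, 14 wide, 38 high (top 46 mm above the plate). White line at one end of the bar: its pointer. Stays where left.
- knob_grip (a point): Point to grip the speed knob: on its axis, 34 mm above the scale plate (12 mm below the bar's top). x: along the bar towards the pointer; z: along the axis, out of the panel.
- pointer (a point): Where the speed knob's white pointer line points: on the knob's line, 40 mm from its axis, 4 mm above the scale plate; turns with the knob.
- marker (a joint): Small brass marker tab on the scale plate's rim, 16 x 9 x 4 mm high, 46 to 62 mm from the knob's axis, narrow tip inward: its angle in rad, same zero and direction as the speed knob's, so the knob points at it when both values are equal. Stiff, stays put.
- marker_point (a point): Point in front of the marker's tip, 40 mm from the knob's axis, 4 mm above the scale plate.
- tension_rim (a point): Point on the rim of the small round tension knob (black, 24 mm across, 18 mm high) in the lower right of the panel, at its white line. Not to be turned.
- start_button_top (a point): Centre of the top face of the round black start button (30 mm across, in a white housing) in the upper right of the panel. z: out of the panel, the button is pressed against it.
- start_button (a joint): Travel of the start button in m: 0 out, 0.006 fully pressed (about 5 N); it springs back.
- bobbin: Pale wooden bobbin, 48 mm across, 60 mm high, upright on the right of the winder's deck. Origin: centre of its underside. Bystander: leave it where it stands.
- button_jar: Closed glass jar with a brass cap, 66 mm across, 100 mm high, left of the winder. Origin: centre of its underside. Bystander: leave it where it stands.
- wide_bobbin: Dark wooden bobbin, 64 mm across, 45 mm high, right of the winder's front. Origin: centre of its underside. Bystander: leave it where it stands.
- card_stand: Small price card (75 mm wide, 62 mm high) in a wooden foot, right of the winder. Origin: centre of its underside. Bystander: leave it where it stands.
- pot: White ceramic pot, 80 mm across, 90 mm high, on the table to the right. Origin: centre of its underside. Bystander: leave it where it stands.
- hook_tool: Long thin hand tool with a wooden handle and brass shank, 160 mm long, lying on the table to the left. Origin: middle of its underside. Bystander: leave it where it stands.

How it is judged:
On the way, in this order (a step that is already met when the one before it is completed fails the run):
1. the speed knob points at the brass marker and the fingers have let go of it (distance between pointer and marker_point below 0.005 m and contact force between the fingers and speed_knob below 0.2 N and velocity of joint speed_knob between -0.05 and 0.05 rad/s), for 0.2 s.
2. the start button is pressed in (value of joint start_button above 0.0045 m), for 0.05 s.
At the end, for the whole second after the job is handed in: the speed knob rests with its pointer within 5 mm of the marker point, measured 40 mm from the axis (about 7 degrees), and the start button, pressed in by at least 4.5 mm after the knob was set and let go, is out again (distance between pointer and marker_point below 0.005 m and value of joint start_button below 0.002 m and velocity of joint speed_knob between -0.05 and 0.05 rad/s); the robot touches nothing.
It fails at once if the brass marker was shifted by more than 4 mm (distance of marker_point from where it was at the start of the episode above 0.004 m).
It fails at once if the small tension knob was turned (its rim by more than 5 mm) (distance of tension_rim from where it was at the start of the episode above 0.005 m).
It fails at once if something standing around was shifted by more than 25 mm (distance of any of bobbin, button_jar, wide_bobbin, card_stand, pot, hook_tool from where it was at the start of the episode above 0.025 m).
It also fails if it takes over 48 s, if anything falls off the work surface, if the arm or the gripper's body presses on something with over 40 N, if the wrist force passes 120 N, or if a joint passes its speed limit or range.

## Working session

There is one attempt and no reset: what is moved stays moved. The work goes in short steps, Python scripts to look and compute and a tool call to move; the robot and the scene stay as the last step left them, time stands still between calls to the robot, and variables do not carry over. Pictures are saved under pics/ and viewed, at most 10 in all, crops included, and the job is handed in when it is done.

Besides the shell and the picture viewer there is one more tool, called after "Request:" by a JSON object that holds its "name" and its "arguments". carry_out: Moves the arm, as the interface text tells. Scaled input: -1 to 1 covers 0.12 m each way for a shift and pi rad each way for a turn. Its arguments: {"type":"object","properties":{"increments":{"type":"array","items":{"type":"object","properties":{"tx":{"type":"number"},"ty":{"type":"number"},"tz":{"type":"number"},"wx":{"type":"number"},"wy":{"type":"number"},"wz":{"type":"number"}}}},"hand":{"type":"number"},"squeeze":{"type":"number"}},"required":["increments"]}

```bash
mkdir -p pics; python3 - <<'E'
from workcell import *
import cv2,numpy as np
for c in ("scene","top"):
    im=grab_frame(c); cv2.imwrite(f"pics/{c}0.png",im)
    ci=camera_info(c); print(c,{k:(np.round(v,4).tolist() if k=="world_from_camera" else v) for k,v in ci.items()})
    for t in ("dial_center","knob_grip","pointer","marker_point","tension_rim","start_button_top","winder","marker"):
        print(t,[(np.round(np.array(d["position"])*[384,512],1).tolist(),round(d["score"],2)) for d in mark_of(c,t)][:3])
print(ctrl.observe())
E
```

```text
scene {'vertical_fov': 51.47890970884917, 'cx': 260.0699323498918, 'cy': 193.949282099599, 'world_from_camera': [[-0.1842, -0.6879, 0.702, 1.493], [0.9829, -0.1241, 0.1363, 0.1593], [-0.0066, 0.7151, 0.699, 0.9744], [0.0, 0.0, 0.0, 1.0]]}
dial_center [([199.2, 258.4], 0.77)]
knob_grip [([186.8, 258.7], 0.58), ([192.2, 257.6], 0.3)]
pointer [([198.1, 266.8], 0.55)]
marker_point []
tension_rim [([179.7, 223.1], 0.54), ([205.7, 187.1], 0.19)]
start_button_top [([184.9, 213.1], 0.36)]
winder [([220.7, 237.3], 0.73), ([231.2, 300.8], 0.23), ([152.2, 159.8], 0.21)]Traceback (most recent call last):
  File "<stdin>", line 7, in <module>
ValueError: it knows: bobbin, button_jar, card_stand, dial_center, hook_tool, knob_grip, marker_point, pointer, pot, start_button_top, tension_rim, wide_bobbin, winder
```

```bash
python3 - <<'E'
from workcell import *
import cv2,numpy as np
for c in ("top",):
    im=grab_frame(c); cv2.imwrite(f"pics/{c}0.png",im)
    ci=camera_info(c); print(c,{k:(np.round(v,4).tolist() if k=="world_from_camera" else v) for k,v in ci.items()})
    for t in ("dial_center","knob_grip","pointer","marker_point","tension_rim","start_button_top","winder","bobbin","button_jar","card_stand","pot"):
        print(t,[(np.round(np.array(d["position"])*[384,512],1).tolist(),round(d["score"],2)) for d in mark_of(c,t)][:3])
o=ctrl.observe();print(o)
a=cv2.imread("pics/scene0.png")
cv2.imwrite("pics/both.png",np.vstack([cv2.resize(np.hstack([a,im]),(800,300)),cv2.resize(np.hstack([a[150:270,160:320],np.zeros((120,0,3),np.uint8)]),(400,300)).repeat(1,1) if 0 else np.zeros((0,800,3),np.uint8)]))
E
```

```text
top {'vertical_fov': 47.4020316984998, 'cx': 260.0648032522326, 'cy': 196.60894906264613, 'world_from_camera': [[-0.0056, 0.9885, -0.1508, 0.4012], [-1.0, -0.0059, -0.0014, -0.005], [-0.0023, 0.1508, 0.9886, 1.3723], [0.0, 0.0, 0.0, 1.0]]}
dial_center [([192.8, 265.1], 0.63)]
knob_grip [([192.7, 265.1], 0.59)]
pointer [([186.5, 253.0], 0.89)]
marker_point []
tension_rim [([213.5, 309.9], 0.47)]
start_button_top [([185.9, 309.4], 0.56), ([213.1, 308.8], 0.2)]
winder [([180.3, 283.3], 0.77)]
bobbin [([144.1, 313.1], 0.71)]
button_jar [([189.5, 215.3], 0.76)]
card_stand []
pot [([274.1, 407.8], 0.62), ([213.7, 309.8], 0.57)]
{'time_s': 1.0, 'joint_pos': array([-1.28589988,  0.32100206, -0.07011471,  1.45048891,  0.02259692,
        1.37080724, -0.05688054]), 'qvel': array([ 5.40867435e-05,  7.08076028e-04, -1.73528209e-03, -1.57693759e-03,
       -2.39008925e-04, -1.71683219e-03,  1.37107948e-03]), 'tau': array([-7.60501480e-04, -4.93400502e+01, -3.81853022e-01, -3.14586318e+01,
        1.35026252e-02,  1.41693923e-03, -4.34156902e-06]), 'tool_pos': array([0.17389326, 0.62632865, 0.24235288]), 'ee_rot': array([[-9.63571945e-01,  2.67449254e-01,  5.67198389e-05],
       [ 2.67449258e-01,  9.63571943e-01,  6.93191500e-05],
       [-3.61142904e-05,  8.19636670e-05, -9.99999996e-01]]), 'wrist_force': array([-0.13806645,  0.14865695,  0.97398521]), 'ft_torque': array([-0.02822824, -0.05317894,  0.01501542]), 'gripper_force': 0.0, 'finger_gap': 0.08517047234145961}
```

View pics/both.png

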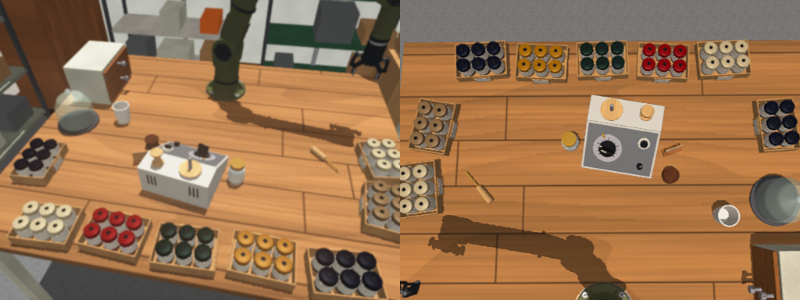

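The overview shows the winder ahead of the robot, yawed a few degrees, with the jar on its left and the card stand and wide bobbin on its right. I'll crop in on the panel.

```bash
python3 - <<'E'
import cv2
im=cv2.imread("pics/top0.png")
cv2.imwrite("pics/crop.png",cv2.resize(im[115:235,225:355],(650,600),interpolation=cv2.INTER_CUBIC))
E
```

```text
(no output)
```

View pics/crop.png

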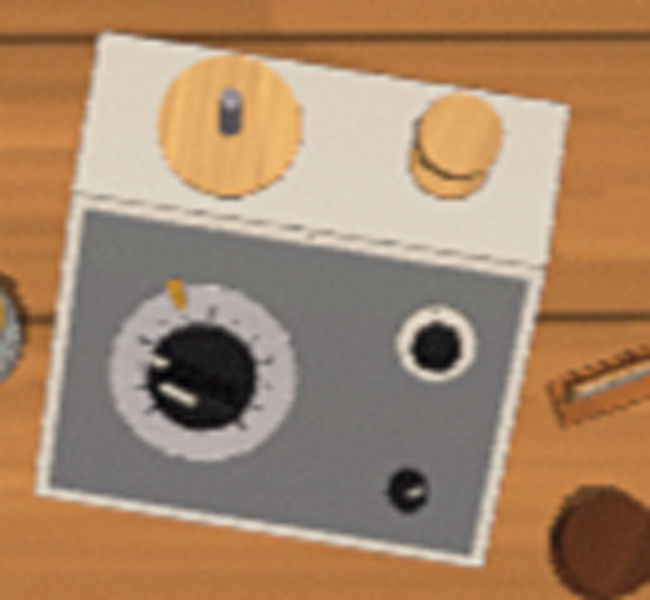

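```bash
cat > h.py <<'E'
import numpy as np
from workcell import camera_info
from scipy.optimize import least_squares
from scipy.spatial.transform import Rotation as R
CI={c:camera_info(c) for c in ("top","scene")}
def F(c): return 192/np.tan(np.radians(CI[c]["vertical_fov"]/2))
def proj(c,P):
    W=np.array(CI[c]["world_from_camera"]); p=(np.atleast_2d(P)-W[:3,3])@W[:3,:3]
    return np.c_[CI[c]["cx"]+F(c)*p[:,0]/-p[:,2], CI[c]["cy"]-F(c)*p[:,1]/-p[:,2]]
def ray(c,uv):
    W=np.array(CI[c]["world_from_camera"]); d=np.array([(uv[0]-CI[c]["cx"])/F(c),-(uv[1]-CI[c]["cy"])/F(c),-1])
    return W[:3,3],W[:3,:3]@d
cr=lambda u,v: np.array([225+u/5-.4,115+v/5-.4])
E
python3 - <<'E'
from h import *
M=np.array([[-135,140,30],[-135,-140,30],[135,140,130],[135,-140,130],[35,140,130],[35,-140,130]])/1e3
obs=np.array([cr(*p) for p in [(38,493),(482,565),(100,33),(568,106),(75,190),(545,267)]])
def pose(q): return R.from_euler('z',q[2]).as_matrix(),np.array([q[0],q[1],0])
f=lambda q:(proj("top",M@pose(q)[0].T+pose(q)[1])-obs).ravel()
s=least_squares(f,[.45,0,0]);Rz,t=pose(s.x)
print("winder",s.x,np.round(s.fun.reshape(-1,2),1).tolist())
th=np.radians(30); Rp=Rz@np.c_[[np.cos(th),0,np.sin(th)],[0,1,0],[-np.sin(th),0,np.cos(th)]]
p0=Rz@np.array([-.135,0,.030])+t
def hit(uv,h):
    o,d=ray("top",uv);n=Rp[:,2];P=p0+n*h
    return o+d*((P-o)@n)/(d@n)
C=hit(cr(203,373),.003);loc=lambda P:(P-C)@Rp
print("dial",C,"local",Rz.T@(C-t),"net dial",loc(hit((265.1,192.8),.003)))
def ang(v): return 2.356-np.arctan2(v[1],v[0])
m=loc(hit(cr(177,293),.007));print("marker",m,np.hypot(*m[:2]),ang(m))
for uv in [(160,385),(195,403)]:
    b=loc(hit(cr(*uv),.049));print("bartop",b,ang(b))
b=loc(hit(cr(158,362),.011));print("skirt",b,ang(b))
b=loc(hit((253,186.5),.007));print("net pointer",b,np.hypot(*b[:2]),ang(b))
for h in (.008,.014,.02):
    B=hit(cr(437,348),h);print("button",h,B,loc(B),proj("scene",B))
print("dial in scene",proj("scene",C), "tick up",loc(hit(cr(213,312),.003)))
np.savez("w.npz",C=C,Rp=Rp,Rz=Rz,t=t)
import cv2
im=cv2.imread("pics/scene0.png");cv2.imwrite("pics/sc.png",cv2.resize(im[160:250,170:320],(800,480),interpolation=cv2.INTER_CUBIC))
E
```

```text
winder [ 0.66252739 -0.07475749 -0.16670706] [[-0.8, 0.7], [0.3, 0.8], [0.1, -0.9], [0.5, -0.8], [-0.6, 0.3], [0.5, -0.1]]
dial [ 0.62044361 -0.01869568  0.08207525] local [-0.05080302  0.04830139  0.08207525] net dial [-1.14311220e-02 -1.34100618e-03  4.10185860e-17]
marker [0.04852594 0.02219973 0.004     ] 0.05336286090701289 1.926941690986764
bartop [0.00560654 0.02266503 0.046     ] 1.0277012401131642
bartop [-0.00198143  0.00108749  0.046     ] -0.2836398611212112
skirt [0.00535785 0.02728404 0.008     ] 0.9791092976589708
net pointer [0.00384343 0.03711505 0.004     ] 0.03731352369898013 0.8883902634959047
button 0.008 [ 0.63035034 -0.15609679  0.10665257] [ 0.04049439 -0.13385237  0.005     ] [[213.97647473 190.11597261]]
button 0.014 [ 0.62922498 -0.15535488  0.11286898] [ 0.0425349  -0.13330749  0.011     ] [[214.12668471 188.47316981]]
button 0.02 [ 0.62809962 -0.15461297  0.11908539] [ 0.04457541 -0.1327626   0.017     ] [[214.27777497 186.82073971]]
dial in scene [[257.46690197 198.9192463 ]] tick up [ 3.90225892e-02 -3.78669268e-04  1.13464952e-16]
```

View pics/sc.png

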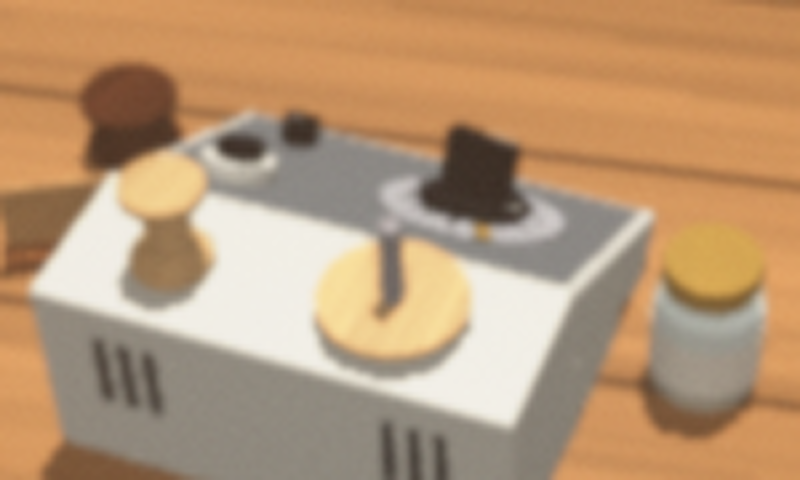

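Marker is at about 1.93 rad (radius 53 mm, as it should be) and the pointer at about 1.03 rad. The button's height of 17 mm agrees in both cameras. Next I plan the approach.

```bash
cat >> h.py <<'E'
def tool(th,h,at=(0,0)):
    """tool pose over dial frame point, TCP h above the plate, tool x along knob angle th"""
    w=np.load("w.npz");Rp=w["Rp"];a=2.356-th
    x=Rp@[np.cos(a),np.sin(a),0];z=-Rp[:,2]
    return w["C"]+Rp@[at[0],at[1],h],np.c_[x,np.cross(z,x),z]
def plan(P,Rt,frac=None):
    from workcell import ctrl
    o=ctrl.observe();R0=np.array(o["ee_rot"]);p=o["tool_pos"]
    d=R0.T@(P-p);r=R.from_matrix(R0.T@Rt).as_rotvec()
    f=min(1,.12/abs(d).max()) if frac is None else frac
    rows=max(np.linalg.norm(f*d)/.0417,np.degrees(np.linalg.norm(f*r))/7.16)
    print("frac",round(f,3),"t",np.round(f*d/.12,4),"w",np.round(f*r/np.pi,4),"rows",round(rows,1),"t",round(o["time_s"],2),
      "left mm",np.round(d*1e3,1),"q",np.round(o["joint_pos"],2),"F",np.round(o["wrist_force"],1),"gap",o["finger_gap"])
E
python3 -c "
from h import *
plan(*tool(1.03,.15))"
```

```text
frac 0.227 t [-1.     -0.9653  0.0575] w [-0.0351 -0.0246  0.1206] rows 4.0 t 1.0 left mm [-528.2 -509.9   30.4] q [-1.29  0.32 -0.07  1.45  0.02  1.37 -0.06] F [-0.1  0.1  1. ] gap 0.08517047234145961
```

Request:
{"name": "carry_out", "arguments": {"increments": [{"tx":-0.25,"ty":-0.25,"wz":0.03},{"tx":-0.5,"ty":-0.5,"wz":0.06},{"tx":-0.75,"ty":-0.75,"wz":0.09},{"tx":-1,"ty":-1,"wz":0.12},{"tx":-1,"ty":-1,"wz":0.12}], "hand": 0.6}}

```text
invalid input at $.increments[0]: expected keys tx, ty, tz, wx, wy, wz
```

```bash
python3 -c "
from h import *
plan(*tool(1.03,.15))"
```

```text
frac 0.227 t [-1.     -0.9653  0.0575] w [-0.0351 -0.0246  0.1206] rows 4.0 t 1.0 left mm [-528.2 -509.9   30.4] q [-1.29  0.32 -0.07  1.45  0.02  1.37 -0.06] F [-0.1  0.1  1. ] gap 0.08517047234145961
```

Request:
{"name": "carry_out", "arguments": {"increments": [{"tx":-0.25,"ty":-0.25,"tz":0,"wx":0,"wy":0,"wz":0.03},{"tx":-0.5,"ty":-0.5,"tz":0,"wx":0,"wy":0,"wz":0.06},{"tx":-0.75,"ty":-0.75,"tz":0,"wx":0,"wy":0,"wz":0.09},{"tx":-1,"ty":-1,"tz":0,"wx":0,"wy":0,"wz":0.12},{"tx":-1,"ty":-1,"tz":0,"wx":0,"wy":0,"wz":0.12}], "hand": 0.6}}

```text
time_s: 1.42
tool_pos: [0.2638, 0.4715, 0.2428]
ee_rot: [[-0.789, 0.615, 0.003], [0.615, 0.789, -0.003], [-0.004, -0.001, -1.0]]
wrist_force: [1.7, 1.6, -0.7]
finger_gap: 0.0512
gripper_force: 0.0
```

```bash
python3 -c "
from h import *
plan(*tool(1.03,.15))"
```

```text
frac 0.232 t [-1.     -0.393   0.0642] w [-0.0379 -0.0165  0.0953] rows 3.1 t 1.42 left mm [-516.5 -203.    33.2] q [-1.16  0.09  0.05  1.73 -0.    1.33 -0.2 ] F [ 1.7  1.6 -0.7] gap 0.05119910529544116
```

Request:
{"name": "carry_out", "arguments": {"increments": [{"tx":-0.25,"ty":-0.1,"tz":0,"wx":0,"wy":0,"wz":0.03},{"tx":-0.5,"ty":-0.2,"tz":0,"wx":0,"wy":0,"wz":0.06},{"tx":-0.75,"ty":-0.3,"tz":0,"wx":0,"wy":0,"wz":0.09},{"tx":-1,"ty":-0.4,"tz":0,"wx":0,"wy":0,"wz":0.12},{"tx":-1,"ty":-0.4,"tz":0,"wx":0,"wy":0,"wz":0.12}]}}

```text
time_s: 1.83
tool_pos: [0.3287, 0.362, 0.2428]
ee_rot: [[-0.508, 0.861, 0.002], [0.861, 0.508, -0.002], [-0.003, 0.001, -1.0]]
wrist_force: [0.7, 0.2, -0.9]
finger_gap: 0.0515
gripper_force: 0.0
```

```bash
python3 -c "
from h import *
plan(*tool(1.03,.15))"
```

```text
frac 0.281 t [-1.00e+00  5.00e-04  7.48e-02] w [-0.0471 -0.0108  0.0824] rows 2.9 t 1.83 left mm [-4.277e+02  2.000e-01  3.200e+01] q [-1.05 -0.03  0.15  1.84  0.01  1.32 -0.36] F [ 0.7  0.2 -0.9] gap 0.051483444097549146
```

Request:
{"name": "carry_out", "arguments": {"increments": [{"tx":-0.25,"ty":0,"tz":0,"wx":0,"wy":0,"wz":0.03},{"tx":-0.5,"ty":0,"tz":0,"wx":0,"wy":0,"wz":0.06},{"tx":-0.75,"ty":0,"tz":0,"wx":0,"wy":0,"wz":0.09},{"tx":-1,"ty":0,"tz":0,"wx":0,"wy":0,"wz":0.12},{"tx":-1,"ty":0,"tz":0,"wx":0,"wy":0,"wz":0.12}]}}

```text
time_s: 2.25
tool_pos: [0.3901, 0.2598, 0.2429]
ee_rot: [[-0.157, 0.988, 0.002], [0.988, 0.157, -0.001], [-0.002, 0.002, -1.0]]
wrist_force: [-0.3, -0.2, -0.2]
finger_gap: 0.0512
gripper_force: 0.0
```

```bash
python3 -c "
from h import *
plan(*tool(1.03,.15))"
```

```text
frac 0.418 t [-1.      0.3924  0.1099] w [-0.0702 -0.0026  0.0739] rows 3.1 t 2.25 left mm [-287.2  112.7   31.6] q [-0.93 -0.08  0.27  1.89  0.02  1.33 -0.51] F [-0.3 -0.2 -0.2] gap 0.051219481522437396
```

Request:
{"name": "carry_out", "arguments": {"increments": [{"tx":-0.25,"ty":0.1,"tz":0,"wx":0,"wy":0,"wz":0.03},{"tx":-0.5,"ty":0.2,"tz":0,"wx":0,"wy":0,"wz":0.06},{"tx":-0.75,"ty":0.3,"tz":0,"wx":-0.03,"wy":0,"wz":0.09},{"tx":-1,"ty":0.4,"tz":0,"wx":-0.06,"wy":0,"wz":0.1},{"tx":-1,"ty":0.4,"tz":0,"wx":-0.06,"wy":0,"wz":0.1}]}}

```text
time_s: 2.67
tool_pos: [0.4545, 0.1497, 0.2421]
ee_rot: [[0.149, 0.97, 0.19], [0.988, -0.152, -0.0], [0.029, 0.187, -0.982]]
wrist_force: [-0.4, 0.2, -0.6]
finger_gap: 0.0513
gripper_force: 0.0
```

```bash
python3 -c "
from h import *
plan(*tool(1.03,.15))"
```

```text
frac 0.85 t [-1.      0.7604  0.3329] w [-0.0913  0.0022  0.0671] rows 3.7 t 2.67 left mm [-141.2  107.4   47. ] q [-0.81 -0.2   0.34  2.01  0.17  1.16 -0.69] F [-0.4  0.2 -0.6] gap 0.05133966339536359
```

Request:
{"name": "carry_out", "arguments": {"increments": [{"tx":-0.25,"ty":0.2,"tz":0,"wx":-0.02,"wy":0,"wz":0.02},{"tx":-0.5,"ty":0.4,"tz":0.1,"wx":-0.04,"wy":0,"wz":0.04},{"tx":-0.75,"ty":0.6,"tz":0.2,"wx":-0.06,"wy":0,"wz":0.06},{"tx":-1,"ty":0.8,"tz":0.3,"wx":-0.09,"wy":0,"wz":0.07},{"tx":-1,"ty":0.8,"tz":0.3,"wx":-0.09,"wy":0,"wz":0.07}]}}

```text
time_s: 3.08
tool_pos: [0.5357, 0.0167, 0.2182]
ee_rot: [[0.35, 0.826, 0.442], [0.932, -0.355, -0.074], [0.096, 0.438, -0.894]]
wrist_force: [-0.7, -0.1, 0.2]
finger_gap: 0.0509
gripper_force: 0.0
```

```bash
python3 -c "
from h import *
plan(*tool(1.03,.12))"
```

```text
frac 1 t [-0.1483  0.1341  0.3497] w [-0.0184  0.0042  0.0096] rows 1.2 t 3.08 left mm [-17.8  16.1  42. ] q [-0.64 -0.26  0.4   2.15  0.38  0.83 -0.81] F [-0.7 -0.1  0.2] gap 0.05092997947824265
```

Request:
{"name": "carry_out", "arguments": {"increments": [{"tx":-0.15,"ty":0.13,"tz":0.35,"wx":-0.018,"wy":0.004,"wz":0.01},{"tx":-0.15,"ty":0.13,"tz":0.35,"wx":-0.018,"wy":0.004,"wz":0.01},{"tx":-0.15,"ty":0.13,"tz":0.35,"wx":-0.018,"wy":0.004,"wz":0.01}]}}

```text
time_s: 3.33
tool_pos: [0.561, -0.0037, 0.1864]
ee_rot: [[0.364, 0.792, 0.49], [0.924, -0.375, -0.079], [0.121, 0.481, -0.868]]
wrist_force: [0.1, 0.5, -1.1]
finger_gap: 0.0512
gripper_force: 0.0
```

```bash
python3 -c "
from h import *
from workcell import *
import cv2
plan(*tool(1.03,.026))
a=grab_frame('top');b=grab_frame('scene')
f=lambda i,x,y:cv2.resize(i[y:y+110,x:x+110],(400,400),interpolation=cv2.INTER_CUBIC)
cv2.imwrite('pics/pre.png',np.hstack([f(a,215,130),f(b,200,120)]))
"
```

```text
frac 1 t [-0.0398  0.0206  0.7908] w [-0.0017 -0.0005  0.0012] rows 2.3 t 3.33 left mm [-4.8  2.5 94.9] q [-0.62 -0.2   0.45  2.19  0.39  0.67 -0.82] F [ 0.1  0.5 -1.1] gap 0.05118908775007965
```

View pics/pre.png

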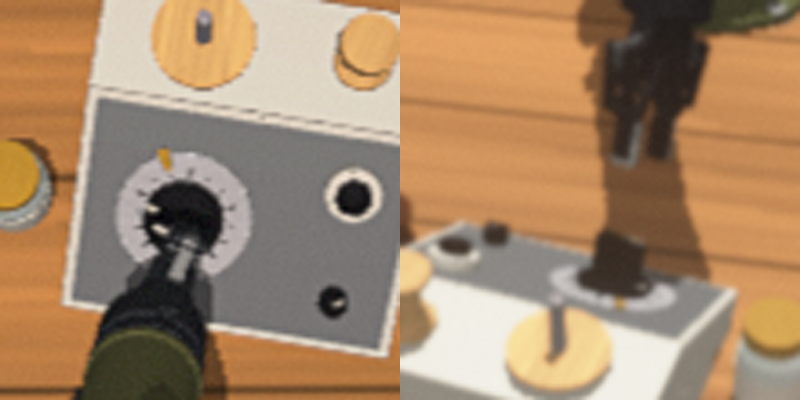

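The left half shows the gripper coming in over the knob at about (180,240) and the marker at (165,158). The right half shows the fingers straddling the knob axis. I'll descend in two stages.

Request:
{"name": "carry_out", "arguments": {"increments": [{"tx":-0.04,"ty":0.02,"tz":0.25,"wx":0,"wy":0,"wz":0},{"tx":-0.04,"ty":0.02,"tz":0.5,"wx":0,"wy":0,"wz":0},{"tx":-0.04,"ty":0.02,"tz":0.5,"wx":0,"wy":0,"wz":0}]}}

```text
time_s: 3.68
tool_pos: [0.5917, -0.0118, 0.1339]
ee_rot: [[0.362, 0.794, 0.489], [0.925, -0.372, -0.079], [0.119, 0.481, -0.868]]
wrist_force: [-1.0, -0.7, -0.9]
finger_gap: 0.0517
gripper_force: 0.0
```

```bash
python3 -c "
from h import *
plan(*tool(1.03,.026))
"
```

```text
frac 1 t [-0.0176  0.0026  0.2805] w [-0.0018 -0.0006  0.0022] rows 0.8 t 3.68 left mm [-2.1  0.3 33.7] q [-0.63 -0.04  0.52  2.19  0.31  0.51 -0.74] F [-1.  -0.7 -0.9] gap 0.051696014477827006
```

Request:
{"name": "carry_out", "arguments": {"increments": [{"tx":-0.017,"ty":0,"tz":0.09,"wx":0,"wy":0,"wz":0.002},{"tx":-0.017,"ty":0,"tz":0.18,"wx":0,"wy":0,"wz":0.002},{"tx":-0.017,"ty":0,"tz":0.27,"wx":0,"wy":0,"wz":0.002},{"tx":-0.017,"ty":0,"tz":0.27,"wx":0,"wy":0,"wz":0.002}]}}

```text
time_s: 4.02
tool_pos: [0.6078, -0.0153, 0.1093]
ee_rot: [[0.365, 0.789, 0.494], [0.922, -0.379, -0.076], [0.127, 0.483, -0.866]]
wrist_force: [-0.5, 0.4, -0.3]
finger_gap: 0.0512
gripper_force: 0.0
```

Request:
{"name": "carry_out", "arguments": {"increments": [{"tx":0,"ty":0,"tz":0,"wx":0,"wy":0,"wz":0},{"tx":0,"ty":0,"tz":0,"wx":0,"wy":0,"wz":0},{"tx":0,"ty":0,"tz":0,"wx":0,"wy":0,"wz":0},{"tx":0,"ty":0,"tz":0,"wx":0,"wy":0,"wz":0},{"tx":0,"ty":0,"tz":0,"wx":0,"wy":0,"wz":0},{"tx":0,"ty":0,"tz":0,"wx":0,"wy":0,"wz":0}], "hand": 0, "squeeze": 30}}

```text
time_s: 4.52
tool_pos: [0.6046, -0.015, 0.1081]
ee_rot: [[0.366, 0.791, 0.49], [0.922, -0.38, -0.075], [0.127, 0.479, -0.869]]
wrist_force: [-11.3, 4.5, 5.6]
finger_gap: 0.0134
gripper_force: 32.5
```

```bash
python3 -c "
from h import *
plan(*tool(1.93,.026))
print(ctrl.observe()['ft_torque']) if 0 else 0
"
```

```text
frac 1 t [-0.0066  0.0109  0.0389] w [-0.0028 -0.0006  0.286 ] rows 7.2 t 4.52 left mm [-0.8  1.3  4.7] q [-0.62  0.03  0.54  2.18  0.23  0.44 -0.68] F [-11.3   4.5   5.6] gap 0.013390158260636673
```

Gripped (gap 13.4 mm). The 12 N side force shows the axis about 3 mm towards tool -y, so I'll relieve that while turning.

Request:
{"name": "carry_out", "arguments": {"increments": [{"tx":0,"ty":-0.02,"tz":0,"wx":0,"wy":0,"wz":0},{"tx":0,"ty":-0.02,"tz":0,"wx":0,"wy":0,"wz":0.04},{"tx":0,"ty":-0.02,"tz":0,"wx":0,"wy":0,"wz":0.07},{"tx":0,"ty":-0.02,"tz":0,"wx":0,"wy":0,"wz":0.1},{"tx":0,"ty":-0.02,"tz":0,"wx":0,"wy":0,"wz":0.13},{"tx":0,"ty":-0.02,"tz":0,"wx":0,"wy":0,"wz":0.13}]}}

```text
time_s: 5.02
tool_pos: [0.6046, -0.0151, 0.1082]
ee_rot: [[0.651, 0.576, 0.493], [0.692, -0.717, -0.076], [0.31, 0.391, -0.867]]
wrist_force: [-5.4, 1.6, 3.5]
finger_gap: 0.0136
gripper_force: 31.5
```

```bash
python3 -c "
from h import *
from workcell import ctrl
plan(*tool(1.93,.026))
o=ctrl.observe();print(o['gripper_force'],np.array(o['ee_rot']).T@o['wrist_force'],np.array(o['ee_rot']).T@o['ft_torque'])
"
```

```text
frac 1 t [-0.0017  0.0113  0.0394] w [-0.0019 -0.0011  0.1548] rows 3.9 t 5.02 left mm [-0.2  1.4  4.7] q [-0.64  0.03  0.56  2.18  0.24  0.43 -1.1 ] F [-5.4  1.6  3.5] gap 0.013610084443545509
31.54122233390808 [-1.31160618 -2.9035875  -5.82577544] [ 0.97210995 -0.7032799   0.00773582]
```

Request:
{"name": "carry_out", "arguments": {"increments": [{"tx":0,"ty":0,"tz":0,"wx":0,"wy":0,"wz":0.03},{"tx":0,"ty":0,"tz":0,"wx":0,"wy":0,"wz":0.06},{"tx":0,"ty":0,"tz":0,"wx":0,"wy":0,"wz":0.09},{"tx":0,"ty":0,"tz":0,"wx":0,"wy":0,"wz":0.12},{"tx":0,"ty":0,"tz":0,"wx":0,"wy":0,"wz":0.155},{"tx":0,"ty":0,"tz":0,"wx":0,"wy":0,"wz":0.155},{"tx":0,"ty":0,"tz":0,"wx":0,"wy":0,"wz":0.155}]}}

```text
time_s: 5.6
tool_pos: [0.6048, -0.0153, 0.1083]
ee_rot: [[0.845, 0.208, 0.493], [0.28, -0.957, -0.076], [0.456, 0.203, -0.866]]
wrist_force: [-5.9, 1.6, 3.4]
finger_gap: 0.0135
gripper_force: 31.6
```

```bash
python3 -c "
from h import *
from workcell import ctrl
plan(*tool(1.93,.026))
o=ctrl.observe();print(o['gripper_force'],np.array(o['ee_rot']).T@o['wrist_force'],np.array(o['ee_rot']).T@o['ft_torque'])
"
```

```text
frac 1 t [0.0031 0.0081 0.0394] w [-0.002  -0.0006  0.001 ] rows 0.1 t 5.6 left mm [0.4 1.  4.7] q [-0.66  0.03  0.58  2.19  0.24  0.43 -1.58] F [-5.9  1.6  3.4] gap 0.01346797337068167
31.63791596889496 [-2.98955215 -2.01641785 -6.00860142] [ 0.44164068 -1.03883362  0.00383147]
```

Request:
{"name": "carry_out", "arguments": {"increments": [{"tx":0,"ty":0,"tz":0,"wx":0,"wy":0,"wz":0},{"tx":0,"ty":0,"tz":0,"wx":0,"wy":0,"wz":0},{"tx":0,"ty":0,"tz":0,"wx":0,"wy":0,"wz":0},{"tx":0,"ty":0,"tz":0,"wx":0,"wy":0,"wz":0},{"tx":0,"ty":0,"tz":-0.25,"wx":0,"wy":0,"wz":0},{"tx":0,"ty":0,"tz":-0.5,"wx":0,"wy":0,"wz":0},{"tx":0,"ty":0,"tz":-0.75,"wx":0,"wy":0,"wz":0},{"tx":0,"ty":0,"tz":-0.75,"wx":0,"wy":0,"wz":0}], "hand": 0.5}}

```text
time_s: 6.27
tool_pos: [0.5625, -0.0083, 0.1916]
ee_rot: [[0.84, 0.205, 0.501], [0.278, -0.958, -0.074], [0.465, 0.202, -0.862]]
wrist_force: [0.7, 0.2, -0.5]
finger_gap: 0.0425
gripper_force: 0.0
```

```bash
python3 -c "
from h import *
from workcell import *
import cv2
plan(*tool(1.03,.12,(.0446,-.133)))
a=grab_frame('top');b=grab_frame('scene');cv2.imwrite('pics/t1.png',a)
f=lambda i,x,y,s:cv2.resize(i[y:y+s,x:x+s],(400,400),interpolation=cv2.INTER_CUBIC)
cv2.imwrite('pics/post.png',np.hstack([f(a,230,150,75),f(b,220,160,75)]))
"
```

```text
frac 0.866 t [-0.131   1.      0.0235] w [-2.000e-04 -3.700e-03 -2.479e-01] rows 6.2 t 6.27 left mm [-18.2 138.6   3.2] q [-0.68 -0.22  0.51  2.19  0.42  0.67 -1.73] F [ 0.7  0.2 -0.5] gap 0.04254480469009702
```

View pics/post.png

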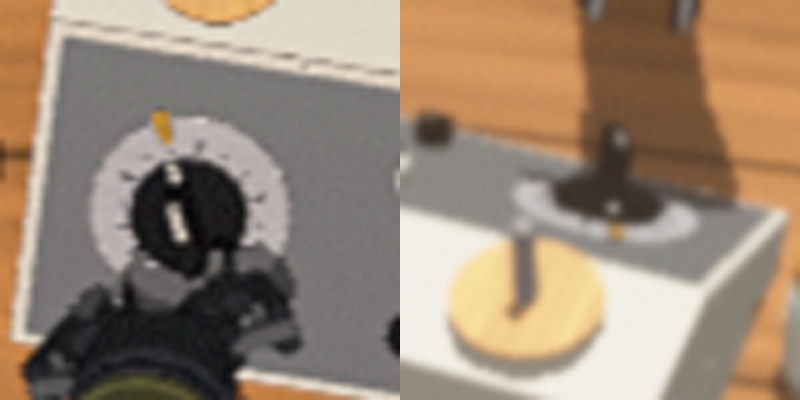

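Left: marker at (163,127), the skirt end of the pointer at (173,172), and the bar line from (170,203) to (180,238). They look aligned, and I'll check that numerically.

```bash
python3 -c "
from h import *
from workcell import *
w=np.load('w.npz');C,Rp=w['C'],w['Rp']
def hit(u,v,h):
    o,d=ray('top',(230+u*75/400-.4,150+v*75/400-.4));n=Rp[:,2]
    return (o+d*((C+n*h-o)@n)/(d@n)-C)@Rp
ang=lambda v:2.356-np.arctan2(v[1],v[0])
m=hit(163,127,.004);s=hit(173,172,.008);a=hit(170,203,.046);b=hit(180,238,.046);c=hit(190,208,0)
print(m,ang(m),s,ang(s),ang(a-b),'plate c',c)
for t in('pointer','marker_point','start_button_top'):
  for cam in('top','scene'):print(t,cam,[(np.round(np.array(d['position'])*[384,512],1).tolist(),round(d['score'],2)) for d in mark_of(cam,t)][:2])
"
```

```text
[0.04795451 0.02163522 0.004     ] 1.9321807025875153 [0.02427933 0.01238223 0.008     ] 1.8843916970453207 1.9507848747096073 plate c [ 1.90236475e-03  1.98043593e-04 -8.36961560e-17]
pointer top [([176.8, 261.4], 0.82), ([241.1, 97.5], 0.64)]
pointer scene []
marker_point top []
marker_point scene []
start_button_top top [([184.8, 310.0], 0.44), ([178.2, 260.6], 0.23)]
start_button_top scene [([189.8, 215.4], 0.53)]
```

Marker 1.93, pointer 1.88 to 1.95: the knob is on the mark. Now the button, with fingers shut.

```bash
python3 -c "
from h import *
plan(*tool(1.5,.095,(.0446,-.133)))"
```

```text
frac 0.861 t [-0.0948  1.      0.167 ] w [-0.0012 -0.0003 -0.1172] rows 2.9 t 6.67 left mm [-13.2 139.4  23.3] q [-0.68 -0.21  0.52  2.2   0.42  0.66 -1.73] F [-0.5 -0.5  0.1] gap 0.042925330845718104
```

Request:
{"name": "carry_out", "arguments": {"increments": [{"tx":-0.03,"ty":0.25,"tz":0,"wx":0,"wy":0,"wz":-0.03},{"tx":-0.05,"ty":0.5,"tz":0,"wx":0,"wy":0,"wz":-0.06},{"tx":-0.07,"ty":0.75,"tz":0,"wx":0,"wy":0,"wz":-0.09},{"tx":-0.1,"ty":1,"tz":0,"wx":0,"wy":0,"wz":-0.12},{"tx":-0.1,"ty":1,"tz":0.1,"wx":0,"wy":0,"wz":-0.12},{"tx":-0.1,"ty":1,"tz":0.1,"wx":0,"wy":0,"wz":-0.12}], "hand": 0}}

```text
time_s: 7.17
tool_pos: [0.5812, -0.1308, 0.1931]
ee_rot: [[0.713, 0.5, 0.492], [0.609, -0.789, -0.08], [0.348, 0.357, -0.867]]
wrist_force: [-0.6, 1.3, -0.8]
finger_gap: 0.0001
gripper_force: 0.0
```

```bash
python3 -c "
from h import *
plan(*tool(1.5,.060,(.0446,-.133)))"
```

```text
frac 1 t [-0.0581  0.1319  0.3844] w [-0.0009 -0.0003 -0.0172] rows 1.2 t 7.17 left mm [-7.  15.8 46.1] q [-0.75 -0.2   0.87  2.13  0.27  0.63 -0.97] F [-0.6  1.3 -0.8] gap 5.04395031081726e-05
```

Request:
{"name": "carry_out", "arguments": {"increments": [{"tx":-0.058,"ty":0.132,"tz":0,"wx":0,"wy":0,"wz":-0.017},{"tx":-0.058,"ty":0.132,"tz":0.2,"wx":0,"wy":0,"wz":-0.017},{"tx":-0.058,"ty":0.132,"tz":0.38,"wx":0,"wy":0,"wz":-0.017},{"tx":-0.058,"ty":0.132,"tz":0.38,"wx":0,"wy":0,"wz":-0.017}]}}

```text
time_s: 7.5
tool_pos: [0.6057, -0.148, 0.1542]
ee_rot: [[0.684, 0.542, 0.488], [0.654, -0.752, -0.081], [0.323, 0.374, -0.869]]
wrist_force: [-1.7, 1.3, 0.2]
finger_gap: 0.0003
gripper_force: 0.0
```

```bash
python3 -c "
from h import *
from workcell import *
import cv2
plan(*tool(1.5,.028,(.0446,-.133)))
a=grab_frame('top');b=grab_frame('scene')
f=lambda i,x,y,s:cv2.resize(i[y:y+s,x:x+s],(400,400),interpolation=cv2.INTER_CUBIC)
cv2.imwrite('pics/btn.png',np.hstack([f(a,265,150,75),f(b,180,140,75)]))
"
```

```text
frac 1 t [-0.0048  0.034   0.2578] w [-0.0017  0.001   0.0014] rows 0.7 t 7.5 left mm [-0.6  4.1 30.9] q [-0.89 -0.03  1.1   2.11 -0.01  0.52 -0.64] F [-1.7  1.3  0.2] gap 0.0003042782748153409
```

View pics/btn.png

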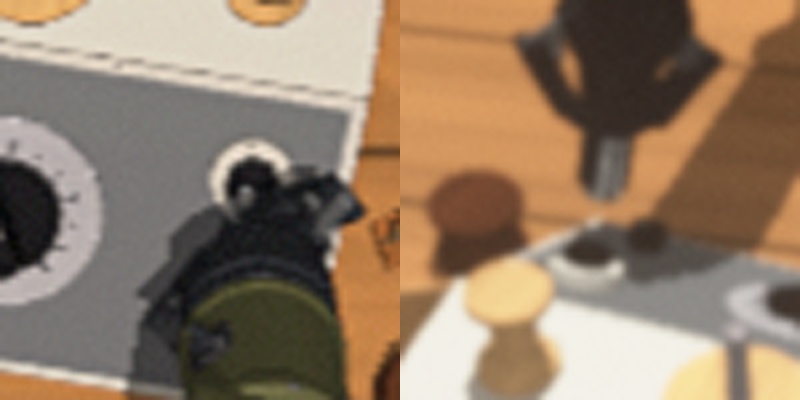

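The tips stand over the button (left picture at about (255,175)). Joint 3 is drifting towards its limit, so I'll go down in a short step.

Request:
{"name": "carry_out", "arguments": {"increments": [{"tx":0,"ty":0.03,"tz":0.08,"wx":0,"wy":0,"wz":0},{"tx":0,"ty":0.03,"tz":0.16,"wx":0,"wy":0,"wz":0},{"tx":0,"ty":0.03,"tz":0.16,"wx":0,"wy":0,"wz":0}]}}

```text
time_s: 7.85
tool_pos: [0.6183, -0.1515, 0.1422]
ee_rot: [[0.681, 0.541, 0.493], [0.654, -0.753, -0.076], [0.33, 0.374, -0.867]]
wrist_force: [-0.6, 0.7, 0.1]
finger_gap: -0.0003
gripper_force: 0.0
```

```bash
python3 -c "
from h import *
plan(*tool(1.5,.028,(.0446,-.133)))"
```

```text
frac 1 t [-0.026  -0.0072  0.1171] w [-0.0017 -0.0012  0.0012] rows 0.3 t 7.85 left mm [-3.1 -0.9 14.1] q [-0.87  0.07  1.13  2.1  -0.24  0.5  -0.45] F [-0.6  0.7  0.1] gap -0.0003360221002386143
```

Request:
{"name": "carry_out", "arguments": {"increments": [{"tx":-0.026,"ty":-0.007,"tz":0.06,"wx":0,"wy":0,"wz":0},{"tx":-0.026,"ty":-0.007,"tz":0.12,"wx":0,"wy":0,"wz":0},{"tx":-0.026,"ty":-0.007,"tz":0.12,"wx":0,"wy":0,"wz":0}]}}

```text
time_s: 8.1
tool_pos: [0.6228, -0.1544, 0.129]
ee_rot: [[0.681, 0.541, 0.494], [0.653, -0.754, -0.076], [0.331, 0.374, -0.866]]
wrist_force: [-2.4, 2.2, 3.1]
finger_gap: -0.0001
gripper_force: 1.4
```

```bash
python3 -c "
from h import *
plan(*tool(1.5,.020,(.0446,-.133)))
from workcell import ctrl
o=ctrl.observe();print(np.array(o['ee_rot']).T@o['wrist_force'])"
```

```text
frac 1 t [ 0.0002 -0.0042  0.0681] w [-0.0016 -0.0015  0.0008] rows 0.2 t 8.1 left mm [ 0.  -0.5  8.2] q [-0.8   0.13  1.09  2.1  -0.36  0.48 -0.35] F [-2.4  2.2  3.1] gap -0.00014150255501471407
[ 0.78742755 -1.77288292 -4.06652356]
```

Contact (4 N along the axis). Pressing on.

Request:
{"name": "carry_out", "arguments": {"increments": [{"tx":0,"ty":0,"tz":0.025,"wx":0,"wy":0,"wz":0},{"tx":0,"ty":0,"tz":0.05,"wx":0,"wy":0,"wz":0},{"tx":0,"ty":0,"tz":0.065,"wx":0,"wy":0,"wz":0},{"tx":0,"ty":0,"tz":0.065,"wx":0,"wy":0,"wz":0},{"tx":0,"ty":0,"tz":0.065,"wx":0,"wy":0,"wz":0}]}}

```text
time_s: 8.52
tool_pos: [0.6256, -0.1552, 0.1249]
ee_rot: [[0.682, 0.541, 0.492], [0.65, -0.757, -0.069], [0.335, 0.367, -0.868]]
wrist_force: [-50.8, 11.6, 58.0]
finger_gap: 0.0002
gripper_force: 37.9
```

```bash
python3 -c "
from h import *
plan(*tool(1.5,.020,(.0446,-.133)))
from workcell import ctrl
o=ctrl.observe();print(np.array(o['ee_rot']).T@o['wrist_force'])"
```

```text
frac 1 t [-0.0005 -0.009   0.0269] w [-0.0038 -0.0024 -0.0004] rows 0.1 t 8.52 left mm [-0.1 -1.1  3.2] q [-0.77  0.15  1.07  2.09 -0.42  0.49 -0.3 ] F [-50.8  11.6  58. ] gap 0.00022665423183017798
[ -7.71692543 -15.01010663 -76.09827692]
```

Hard stop reached. I back off in stages to find where contact ends, which gives the travel.

Request:
{"name": "carry_out", "arguments": {"increments": [{"tx":0,"ty":0,"tz":-0.06,"wx":0,"wy":0,"wz":0},{"tx":0,"ty":0,"tz":-0.06,"wx":0,"wy":0,"wz":0},{"tx":0,"ty":0,"tz":-0.06,"wx":0,"wy":0,"wz":0}]}}

```text
time_s: 8.77
tool_pos: [0.6237, -0.1555, 0.1296]
ee_rot: [[0.681, 0.539, 0.496], [0.652, -0.754, -0.077], [0.333, 0.376, -0.865]]
wrist_force: [-1.7, -0.4, 2.8]
finger_gap: -0.0005
gripper_force: 1.4
```

```bash
python3 -c "
from h import *
plan(*tool(1.5,.020,(.0446,-.133)))
from workcell import ctrl
o=ctrl.observe();print(np.array(o['ee_rot']).T@o['wrist_force'])"
```

```text
frac 1 t [-0.0007 -0.017   0.0685] w [-0.0009 -0.0021  0.0005] rows 0.2 t 8.77 left mm [-0.1 -2.   8.2] q [-0.81  0.13  1.09  2.1  -0.37  0.48 -0.34] F [-1.7 -0.4  2.8] gap -0.0004525978953014655
[-0.51472559  0.42779335 -3.19200495]
```

Request:
{"name": "carry_out", "arguments": {"increments": [{"tx":0,"ty":0,"tz":-0.02,"wx":0,"wy":0,"wz":0},{"tx":0,"ty":0,"tz":-0.02,"wx":0,"wy":0,"wz":0},{"tx":0,"ty":0,"tz":-0.02,"wx":0,"wy":0,"wz":0}]}}

```text
time_s: 9.02
tool_pos: [0.6226, -0.1551, 0.1309]
ee_rot: [[0.681, 0.539, 0.495], [0.653, -0.753, -0.078], [0.331, 0.376, -0.865]]
wrist_force: [0.5, 0.2, 2.2]
finger_gap: 0.0
gripper_force: 0.9
```

```bash
python3 -c "
from h import *
plan(*tool(1.5,.020,(.0446,-.133)))
from workcell import ctrl
o=ctrl.observe();print(np.array(o['ee_rot']).T@o['wrist_force'])"
```

```text
frac 1 t [ 0.0001 -0.0142  0.0825] w [-0.0008 -0.0016  0.0009] rows 0.2 t 9.02 left mm [ 0.  -1.7  9.9] q [-0.82  0.12  1.1   2.1  -0.35  0.48 -0.36] F [0.5 0.2 2.2] gap 4.598086429068979e-05
[ 1.23785226  0.9299942  -1.64949462]
```

The spring is still touching 6.7 mm above the hard stop, so the button was pressed fully. Retreating.

Request:
{"name": "carry_out", "arguments": {"increments": [{"tx":0,"ty":0,"tz":-0.2,"wx":0,"wy":0,"wz":0},{"tx":0,"ty":0,"tz":-0.45,"wx":0,"wy":0,"wz":0},{"tx":0,"ty":0,"tz":-0.7,"wx":0,"wy":0,"wz":0},{"tx":0,"ty":0,"tz":-0.8,"wx":0,"wy":0,"wz":0},{"tx":0,"ty":0,"tz":-0.8,"wx":0,"wy":0,"wz":0},{"tx":0,"ty":0,"tz":-0.8,"wx":0,"wy":0,"wz":0}]}}

```text
time_s: 9.52
tool_pos: [0.5755, -0.147, 0.2169]
ee_rot: [[0.679, 0.538, 0.5], [0.653, -0.754, -0.074], [0.337, 0.376, -0.863]]
wrist_force: [0.3, 0.1, -0.7]
finger_gap: 0.0001
gripper_force: 0.0
```

```bash
python3 -c "
from h import *
from workcell import *
import cv2
plan(*tool(1.5,.1,(.0446,-.133)))
a=grab_frame('top');b=grab_frame('scene')
f=lambda i,x,y,s:cv2.resize(i[y:y+s,x:x+s],(400,400),interpolation=cv2.INTER_CUBIC)
cv2.imwrite('pics/end.png',np.hstack([f(a,230,140,100),f(b,180,150,100)]))
"
```

```text
frac 1 t [-0.0125 -0.0229  0.2355] w [-0.0007 -0.0037  0.0005] rows 0.7 t 9.52 left mm [-1.5 -2.7 28.3] q [-0.81 -0.29  0.93  2.11  0.35  0.69 -0.93] F [ 0.3  0.1 -0.7] gap 6.000246689233708e-05
```

View pics/end.png

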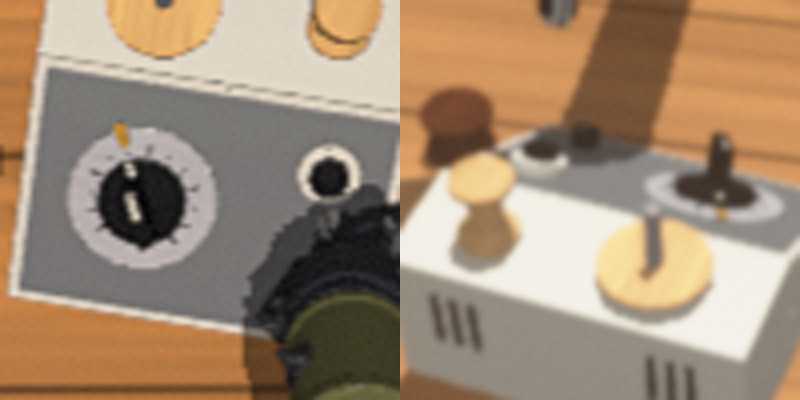

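The pointer line, from (135,207) up to (130,170), still lines up with the marker at (122,135). The button at (330,177) is out again, nothing around has moved, and the arm is clear.

```bash
python3 -c "
from workcell import *
print(sign_off())"
```

```text
the job is handed in; nothing more can be done
None
```

The speed knob points at the brass marker (within about 3 degrees by the camera), the start button was pressed fully in and sprang back out, and the job is handed in; no verdict came back.

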